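# Brace the fastener jar in the desk vise and take off its tight cap

## Robot

A 6-joint arm with a two-finger parallel gripper is mounted at the origin on the work surface. World frame = base frame: x ahead of the robot, y to its left, z up, the work surface at z = 0. Lengths are in mm, angles in rad, forces in N, time in s.
With the tool pointing down it reaches from about 350 to 775 mm from the base axis. Payload 7.3 kg.
Tool frame: the origin (TCP) lies on the mounting face of the last link; the fingertips stand 178 mm ahead of it and the grasp point (between the pads) lies 159 mm ahead of it; z points along the fingers, y is the line along which they close (so a half turn about z gives the same grasp; the last joint's range is limited). The gripper opens to 92 mm and grips with 3 to 60 N. Pads are 19 mm wide; open, the fingers measure 130 mm over their backs; the gripper's body (75 mm by 190 mm) begins 47 mm behind the grasp point.
Start: joints at [0.969, 0.342, 1.524, -0, 1.275, -0.146], TCP at [231.075, 471.415, 404.741] pointing down, gripper open.
Joint ranges: [-2.53, 2.53], [-0.77, 2.02], [0.04, 2.7], [-1, 4.14], [0.28, 2.66], [-3.11, 3.11]. Speed limits (rad/s): [2.57, 2.57, 3.14, 3.14, 3.14, 3.14].

## Interface

Orientations are given as [roll, pitch, yaw] about the fixed x, y, z axes, in that order (R = Rz(yaw) Ry(pitch) Rx(roll)).
In Python, from plant import bot, eyes, close_job gives the robot as it stands (bot), with the cameras (eyes) and the job as plain functions.
- The arm moves only by the tool shift_gripper, called after ">>>" as name(argument=value, ...), one argument or row to a line, values as JSON. Schema: {"type":"object","properties":{"deltas":{"type":"array","items":{"type":"array","items":{"type":"number"},"minItems":5,"maxItems":5},"minItems":1,"maxItems":5},"only":{"type":"string"},"quiet":{"type":"boolean"},"lines":{"type":"string"}},"required":["deltas"],"additionalProperties":false}. deltas is a list of rows, 1 to 5 of them, each of 5 numbers: the finger opening in mm, then dx, dy, dz in a scale on which 1.0 is 250 mm, then a turn about the tool's z in shares of 45 degrees (1.0 is 45 degrees); each row is the pose to reach, as a shift and turn from the pose commanded when the call began, along the tool's axes at that moment; what a row does not reach only later rows make up. A row lasts 1/8 s, in which the tool goes at most 62.5 mm and 0.188 rad, less where a joint would pass 70% of its speed; a pose out of reach is approached as far as the arm can. The fingers move at their own pace and stop on an object; the grip force is fixed at half the most. Time passes only in rows, so rows that do not move let the fingers close. The tool returns the time, the measured TCP pose, the force, the opening and the grip force at its end. only (a regular expression) keeps the lines of the reply that match it, lines (a string "A,B") keeps lines A to B, and quiet returns only ok. A shift or turn number past 1, either way, is cut back to 1. Input that does not fit is refused with a message, and nothing moves.
- bot.get_obs(): the state, without advancing time (a new reading comes with each control period).
- eyes.capture(name): name is "scene" or "side" or "wrist"; returns a dict with "color" (480x640x3 uint8, red, green, blue), "K" (3x3 intrinsics, pixels), "R" (3x3) and "t" (3): a world point X has camera coordinates R X + t. Camera axes: x right, y down, z forward; pixel columns grow to the right and rows downward; lengths in mm; the calibration is good to about 2 mm. A picture is of the moment at which its call begins. There is no depth.
- close_job(): hands the job in; it is judged then, once.
The state is a dict: "time": time; "joint_positions": joint angles; "dq": joint speeds; "tau": joint torques, N m; "tool_pos": TCP position; "tcp_rot": TCP orientation; "contact_force": force on the tool from outside, world axes, zero at the start; "moment": the same for the moment, N m; "grip_width": finger opening in mm; "finger_force": force on a finger pad.
Only numpy, scipy, OpenCV 4.12 (cv2) and the standard library are available. Lean on these libraries where they do the work, as an engineer would, in place of code of your own. Each camera call takes 0.05 s, during which the arm holds its last target. There are 200 camera calls.

## Task

Slide the movable jaw of the small desk vise fully home against the square jar, so that the jar is squared up and braced between the jaws. Then unscrew the tight metal cap counterclockwise as seen from above, about a quarter turn, until the threads let go and no further, without twisting, tipping or lifting the jar, and raise the cap straight up. Finish while still holding the cap level over the jar with its lower edge about 2 cm clear above the jar's mouth, the jar still clamped, and leave the other things on the desk where they are.

Things in the scene. Friction and masses are not known exactly. Their poses are not given: they have to be found in the camera images.
- vise: small steel desk vise bolted to the desk: base plate 100 (x) x 225 (y) x 18 mm, reaching in its own y from -75 to +150 mm. Origin on the desk surface under the clamping place, z up. The fixed jaw stands at its -y end, rubber face at y = -35 mm, 76 mm wide, its top 63 mm above the desk; the movable jaw comes from the +y side.
- jaw (a joint): travel of the movable jaw in m, 0 fully open, growing as it slides closed along the vise's -y. Its rubber face is at vise y = 0.075 - value: snug on the squared-up jar at 0.040. Stiff (about 12 N to slide, up to 19 N while it also pushes the jar along); stays where it is left. Face plate 20 mm thick, 76 mm wide, top 63 mm above the desk; behind it a carriage 46 mm wide, top 40 mm above the desk.
- jaw_post (a point): centre of the top of the square black post, 18 x 18 mm, sides along the vise's x and y, by which the movable jaw is pinched and slid; it stands 38 mm tall on the carriage, top 78 mm above the desk, centre 45 mm behind (vise +y) the jaw's rubber face
- jar: square clear glass jar with brass fasteners in it, about 0.45 kg, loose and slightly askew on the vise base (18 mm above the desk) between the open jaws. Body 70 x 70 x 78 mm, neck 41 mm across. Origin: centre of the underside, z up, sides along x and y. Two thread lugs, each 60 degrees wide, on the neck at its +x and -x.
- jar_mouth (a point): centre of the jar's mouth (rim of its rubber seal, under the cap), 106 mm above the jar's underside; with the cap off the springy seal rises 4 mm above this
- cap: round ribbed aluminium screw cap on the jar, 62 mm across, 26 mm tall, 50 g. Origin: centre of its lower edge, z up; shut, it is 85 mm above the jar's underside. Two inner lugs, each 60 degrees wide, at its +x and -x, pressed up under the jar's lugs by the seal: 0.2 to 0.4 Nm turns it. It does not rise as it turns.
- cap_top (a point): centre of the cap's top, 26 mm above its origin. Shut, the cap's x axis is within 7 degrees of the jar's x axis; 60 to 75 degrees counterclockwise from the jar's x its lugs are free and it lifts straight off; past 120 degrees they meet the jar's lugs again
- mug: white mug, 80 mm across, 85 mm tall, handle on its +y side, a bystander; origin at the centre of its underside
- gluestick: white glue stick standing on end, 26 mm across, 85 mm tall, a bystander; origin at the centre of its underside
- eraser: dark eraser, 45 x 22 x 13 mm, a bystander; origin at the centre of its underside
- stapler: black stapler, about 160 x 34 x 50 mm, a bystander; origin at the centre of its underside
- tape: roll of clear tape lying flat, 84 mm across, 24 mm tall, a bystander; origin at the centre of its underside
- sanitizer: small clear pump bottle, 48 mm across, 130 mm tall, a bystander; origin at the centre of its underside
- notes: block of paper notes, 76 x 76 x 22 mm, a bystander; origin at the centre of its underside

How it is judged:
By the outcome, as a careful person would: the job done as asked, in the order asked, and still so for the second after the job is handed in, while the arm keeps its last pose, push and grip.
It also fails if it takes over 51 s, if anything falls off the work surface, if the arm or the gripper's body presses on something with over 40 N, if the wrist force passes 120 N, or if a joint passes its speed limit or range.

## Working session

There is one attempt and no reset: what is moved stays moved. The work goes in short steps, Python scripts to look and compute and a tool call to move; the robot and the scene stay as the last step left them, time stands still between calls to the robot, and variables do not carry over. Pictures are saved under pics/ and viewed, at most 11 in all, crops included, and the job is handed in when it is done.

```bash
ls; mkdir -p pics
```

Run:
```python
from plant import bot, eyes, close_job
import cv2,numpy as np,pickle
o=bot.get_obs();print({k:np.round(v,3) for k,v in o.items()})
d={}
for n in("scene","side","wrist"):
    c=eyes.capture(n);d[n]=c;cv2.imwrite(f"pics/{n}0.png",c["color"][:,:,::-1])
    print(n,np.round(c["K"],1).tolist(),np.round(-c["R"].T@c["t"],1),np.round(c["R"],3).tolist())
pickle.dump(d,open("c0.pkl","wb"))
```

```text
pics
plant.py
{'time': np.float64(0.0), 'joint_positions': array([ 0.969,  0.343,  1.525,  0.   ,  1.275, -0.146]), 'dq': array([-0.002,  0.001, -0.001, -0.   , -0.   ,  0.001]), 'tau': array([ 1.0000e-03, -4.3124e+01, -2.4422e+01,  7.2000e-02,  5.6000e-02,
       -0.0000e+00]), 'tool_pos': array([230.983, 471.308, 404.031]), 'tcp_rot': array([-3.14 , -0.   ,  2.686]), 'contact_force': array([ 0.989, -0.728,  0.11 ]), 'moment': array([-0.032, -0.017,  0.024]), 'finger_force': np.float64(0.0), 'grip_width': np.float64(91.761)}
scene [[534.1, 0.0, 318.7], [0.0, 534.1, 234.7], [0.0, 0.0, 1.0]] [1336.8  268.3 1067.6] [[-0.327, 0.945, 0.013], [0.707, 0.254, -0.66], [-0.627, -0.207, -0.751]]
side [[571.5, 0.0, 327.4], [0.0, 571.5, 240.5], [0.0, 0.0, 1.0]] [ 261.4 -898.6 1057.7] [[0.967, -0.254, 0.019], [-0.169, -0.694, -0.7], [0.192, 0.674, -0.714]]
wrist [[374.3, 0.0, 326.4], [0.0, 374.3, 233.0], [0.0, 0.0, 1.0]] [172.7 501.  384.6] [[0.44, 0.898, -0.001], [0.871, -0.426, 0.244], [0.218, -0.108, -0.97]]
```

View pics/scene0.png

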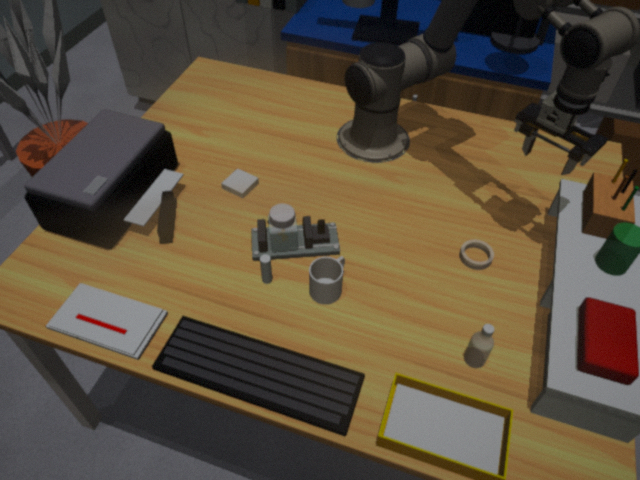

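View pics/side0.png

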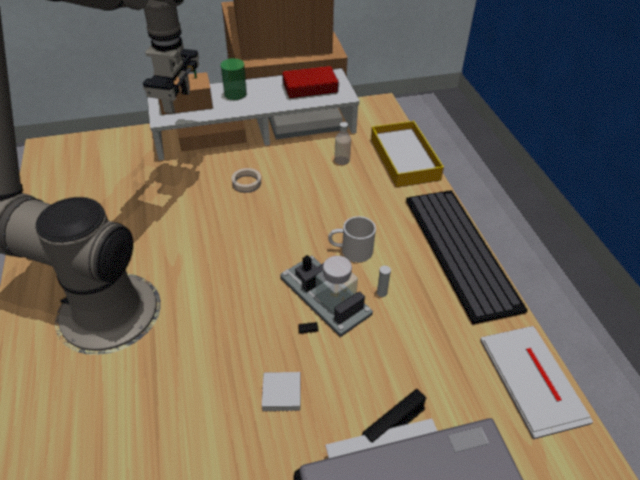

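View pics/wrist0.png

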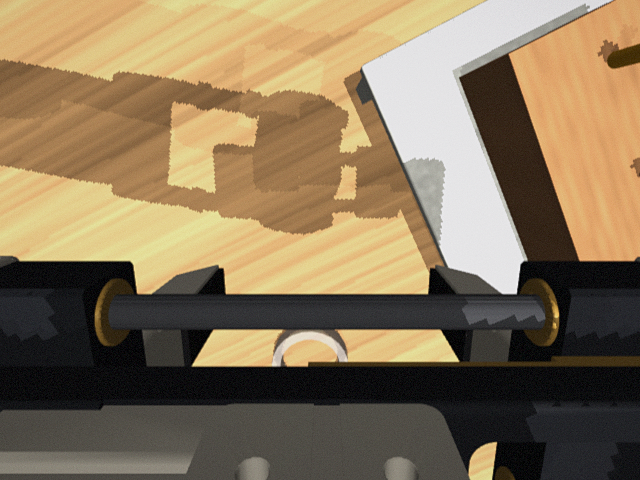

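The scene view shows the cap at about (282,213), the post at (321,223) and the fixed jaw on the left at (262,235). The side view shows the cap at (337,268), the post at (307,260), the mug beyond at (357,240) and the glue stick at (383,281). I'll measure these roughly first, along with enlarged crops.

Create h.py:
```python
import numpy as np,cv2
def ray(c,u,v):
    d=c["R"].T@np.linalg.solve(c["K"],[u,v,1.]);return -c["R"].T@c["t"],d/np.linalg.norm(d)
def onz(c,u,v,z):
    o,d=ray(c,u,v);return o+d*(z-o[2])/d[2]
def tri(*a):
    A=0;b=0
    for c,u,v in a:
        o,d=ray(c,u,v);P=np.eye(3)-np.outer(d,d);A=A+P;b=b+P@o
    return np.linalg.solve(A,b)
def proj(c,X):
    p=c["K"]@(c["R"]@np.asarray(X,float)+c["t"]);return p[:2]/p[2]
```

Run:
```python
from h import *;import pickle
d=pickle.load(open("c0.pkl","rb"));s,e=d["scene"],d["side"]
np.set_printoptions(precision=1,suppress=True)
print("cap",onz(s,282,213,129),onz(e,337,267,129),tri((s,282,213),(e,337,267)))
print("post",onz(s,321,223,78),onz(e,307,260,78),tri((s,321,223),(e,307,260)))
a=s["color"][190:270,235:365];b=e["color"][230:340,270:400]
a=cv2.resize(a,(650,400)) ;b=cv2.resize(b,(650,550))
cv2.imwrite("pics/cs.png",a[:,:,::-1]);cv2.imwrite("pics/ce.png",b[:,:,::-1])
```

```text
cap [516.1 -96.9 129. ] [ 510.4 -105.   129. ] [511.6 -99.5 123.2]
post [470.6 -11.7  78. ] [462.1 -23.8  78. ] [463.5 -14.7  68.8]
```

View pics/ce.png

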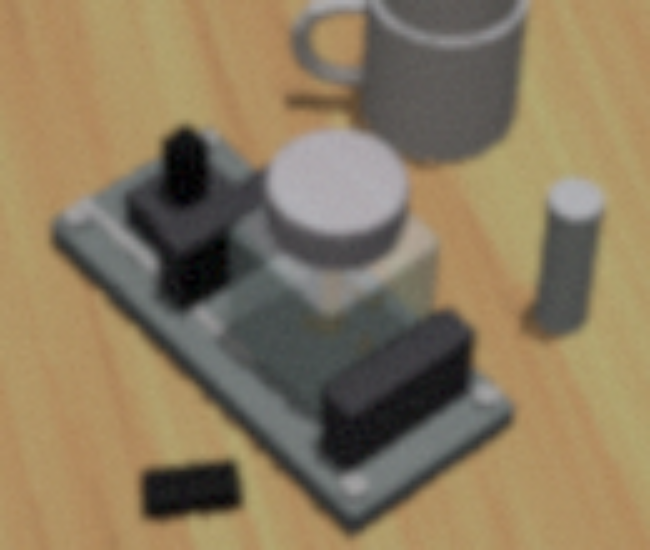

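The side crop shows the post top at about (307,257), the cap top at (338,264), the fixed jaw at lower right and the eraser at lower left. I'll bring the wrist camera over the vise.

The rows are not in the units I measure in: shifts go in shares of 250 mm and turns go in shares of 45 degrees. I convert before sending: -240 mm is -0.96, -184 mm is -0.736.

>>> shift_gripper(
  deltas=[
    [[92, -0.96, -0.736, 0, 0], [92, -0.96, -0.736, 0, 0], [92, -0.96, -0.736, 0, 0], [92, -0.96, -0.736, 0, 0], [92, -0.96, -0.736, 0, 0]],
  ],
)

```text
refused: deltas[0][0]: [92, -0.96, -0.736, 0, 0] is not of type 'number' (schema: type "number"). Nothing was moved.
```

I used the wrong layout. The manual says a list of rows, each a list of 5 numbers; once more.

>>> shift_gripper(
  deltas=[
    [92, -0.96, -0.736, 0, 0],
    [92, -0.96, -0.736, 0, 0],
    [92, -0.96, -0.736, 0, 0],
    [92, -0.96, -0.736, 0, 0],
    [92, -0.96, -0.736, 0, 0],
  ],
)

```text
time: 0.78
tool_pos: [366.1, 198.5, 404.7]
tcp_rot: [3.141, 0.0, 2.685]
contact_force: [1.0, -0.2, 0.3]
grip_width: 91.6
finger_force: 0.0
```

>>> shift_gripper(
  deltas=[
    [92, -0.96, -0.736, 0, 0],
    [92, -0.96, -0.736, 0, 0],
    [92, -0.96, -0.736, 0, 0],
    [92, -0.96, -0.736, 0, 0],
    [92, -0.96, -0.736, 0, 0],
  ],
)

```text
time: 1.4
tool_pos: [500.7, -72.7, 404.5]
tcp_rot: [3.141, -0.0, 2.685]
contact_force: [0.7, 0.8, -0.0]
grip_width: 91.9
finger_force: 0.0
```

>>> shift_gripper(
  deltas=[
    [92, -0.2, -0.156, 0, 0.2037],
    [92, -0.2, -0.156, 0, 0.4074],
    [92, -0.2, -0.156, 0, 0.6112],
    [92, -0.2, -0.156, 0, 0.7894],
    [92, -0.2, -0.156, 0, 0.7894],
  ],
)

```text
time: 2.02
tool_pos: [527.8, -127.4, 404.4]
tcp_rot: [-3.141, -0.001, 2.067]
contact_force: [-0.6, -0.5, -0.4]
grip_width: 91.5
finger_force: 0.0
```

Run:
```python
from plant import bot, eyes, close_job
import cv2,pickle
c=eyes.capture("wrist");pickle.dump((c,bot.get_obs()),open("c1.pkl","wb"));cv2.imwrite("pics/w1.png",c["color"][:,:,::-1])
```

```text
(no output)
```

View pics/w1.png

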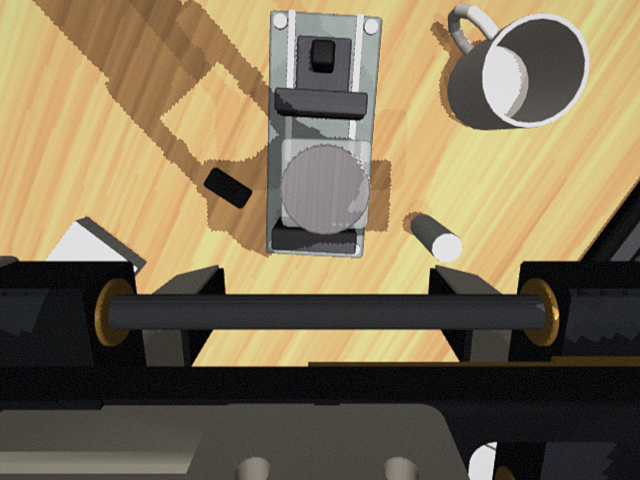

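The wrist view shows the post top at about (322,52), the jaw plate at (321,103), the cap disc at (325,189) and the base plate corners near (271,12), (382,15), (361,258) and (267,255). The mug handle is at (465,20) and the glue stick at (445,247). Next I'll measure these.

Run:
```python
from h import *;import pickle
np.set_printoptions(precision=1,suppress=True)
c,o=pickle.load(open("c1.pkl","rb"));im=c["color"]
q=[onz(c,*p,18) for p in [(271,12),(382,15),(361,258),(267,255)]];print(np.array(q))
for a,b in[(3,0),(2,1),(0,1),(3,2)]:
    v=(q[b]-q[a]);print(np.linalg.norm(v),np.degrees(np.arctan2(v[1],v[0])))
print("J plate top edge yaw",[np.degrees(np.arctan2(*(onz(c,*b,63)-onz(c,*a,63))[1::-1])) for a,b in[((276,89),(368,96))]])
g=cv2.cvtColor(im,cv2.COLOR_RGB2GRAY)
print(onz(c,325,189,129),o["tool_pos"])
a=cv2.resize(im[0:130,250:390],(560,520),interpolation=cv2.INTER_NEAREST)
b=cv2.resize(im[130:265,250:400],(600,540),interpolation=cv2.INTER_NEAREST)
b=np.vstack([b])
a=cv2.convertScaleAbs(a,alpha=1.8)
cv2.imwrite("pics/w1a.png",a[:,:,::-1]);cv2.imwrite("pics/w1b.png",b[:,:,::-1])
```

```text
[[ 402.2    3.1   18. ]
 [ 489.3   47.6   18. ]
 [ 584.5 -156.3   18. ]
 [ 498.2 -199.5   18. ]]
224.16563519686068 115.34544765149082
225.06791236073462 115.02628417014053
97.82499119240693 27.05813303314968
96.54880330595033 26.54722732046882
J plate top edge yaw [np.float64(24.351906623826785)]
[511.8 -98.7 129. ] [ 527.8 -127.3  404.5]
```

View pics/w1a.png

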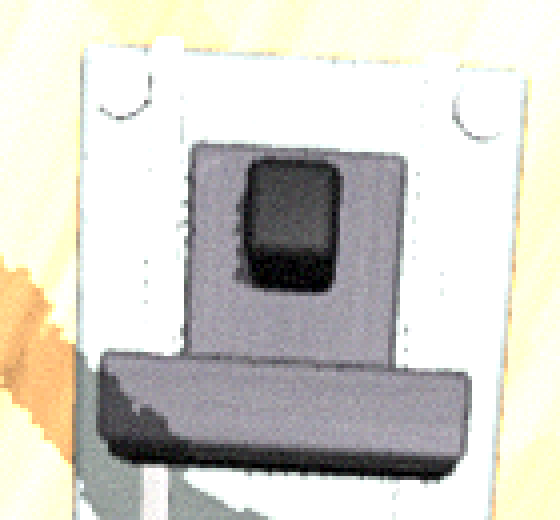

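View pics/w1b.png

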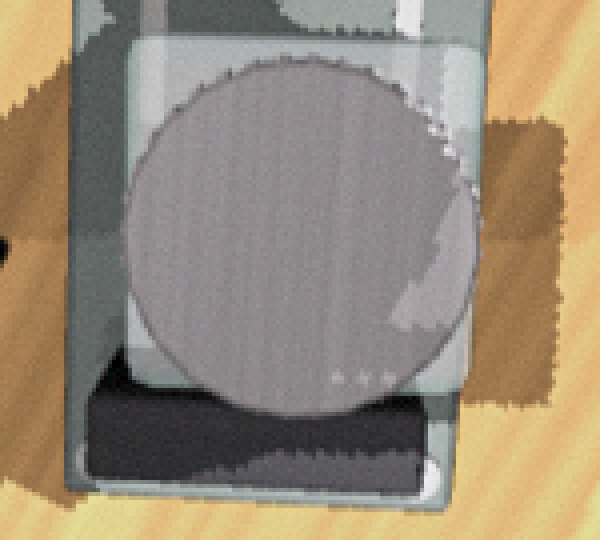

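The crops put the post top face centre at about (324,51) and the cap circle centre at (325.5,189.5). I'll compute the moves from these.

Add to h.py:
```python
def rel(o,X):  # world point -> shift of grasp point in tool axes (from measured pose)
    from scipy.spatial.transform import Rotation as Q
    R=Q.from_euler("xyz",o["tcp_rot"]).as_matrix()
    return R.T@(np.asarray(X)-(o["tool_pos"]+R[:,2]*159))
```

Run:
```python
from h import *;import pickle
np.set_printoptions(precision=1,suppress=True)
c,o=pickle.load(open("c1.pkl","rb"))
P=onz(c,324,51,78);C=onz(c,325.5,189.5,129)
a=np.radians(115.2);y=np.array([np.cos(a),np.sin(a),0]);x=np.array([y[1],-y[0],0])
q=np.mean([onz(c,*p,18) for p in [(271,12),(382,15),(361,258),(267,255)]],0);O=q-37.5*y
print(P,C,"origin",O,"post in vise",[x@(P-O),y@(P-O)],"cap",[x@(C-O),y@(C-O)])
d=pickle.load(open("c0.pkl","rb"));s,e=d["scene"],d["side"]
print("side chk",onz(e,307.4,258.5,78),onz(e,337.6,265.5,129),proj(e,P),proj(e,C),proj(s,P),proj(s,C))
print(rel(o,[P[0],P[1],72]),o["tcp_rot"])
```

```text
[464.6 -13.3  78. ] [512.3 -98.8 129. ] origin [ 509.5 -110.2   18. ] post in vise [np.float64(0.5549660347976781), np.float64(106.81250507573554)] cap [np.float64(7.321500683852475), np.float64(9.164208290551368)]
side chk [464.1 -19.4  78. ] [ 512.8 -101.   129. ] [307.  256.6] [337.1 264.8] [321.1 221.2] [281.9 211.7]
[130.2  -1.  173.5] [-3.1 -0.   2.1]
```

Scaled: 131 mm is 0.524, 124 mm is 0.496, 0.057 rad is 0.0726.

>>> shift_gripper(
  deltas=[
    [60, 0.248, 0, 0, 0.0726],
    [60, 0.496, -0.004, 0, 0.0726],
    [60, 0.524, -0.004, 0.16, 0.0726],
    [60, 0.524, -0.004, 0.36, 0.0726],
    [60, 0.524, -0.004, 0.44, 0.0726],
  ],
)

```text
time: 2.7
tool_pos: [463.8, -12.0, 292.5]
tcp_rot: [-3.139, -0.002, 2.013]
contact_force: [-1.0, -0.4, -0.2]
grip_width: 60.1
finger_force: 0.0
```

Run:
```python
from plant import bot, eyes, close_job
from h import *
import pickle
o=bot.get_obs();P=[464.6,-13.3,72];print(rel(o,P),o["tcp_rot"])
c=eyes.capture("wrist");cv2.imwrite("pics/w2.png",c["color"][:,:,::-1])
e=eyes.capture("side");cv2.imwrite("pics/s2.png",cv2.resize(e["color"][190:340,240:440],(800,600))[:,:,::-1])
```

```text
[-2.02299235  0.82848261 61.51871597] [-3.13874230e+00 -2.14407811e-03  2.01267254e+00]
```

View pics/s2.png

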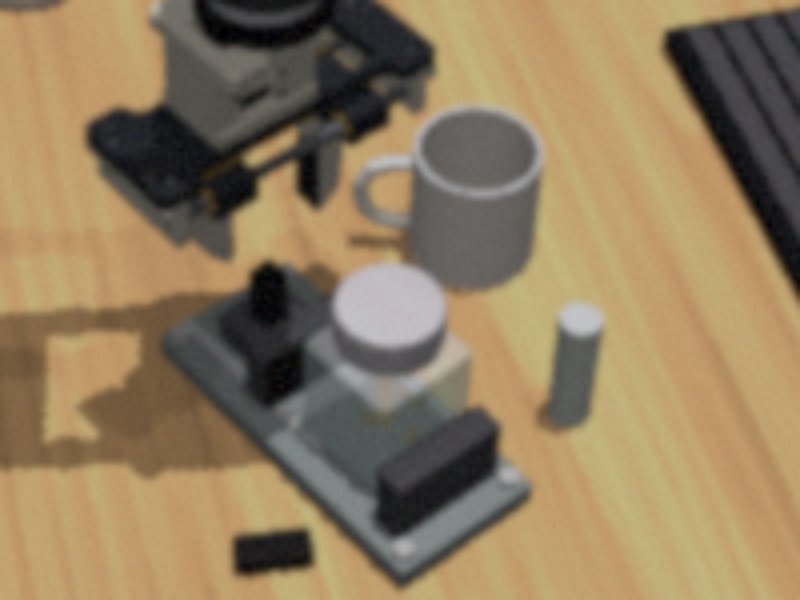

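The fingers straddle the post at crop (268,285) and clear the mug. I'll descend and pinch the post.

Scaled: 61 mm is 0.244, 55 mm is 0.22.

>>> shift_gripper(
  deltas=[
    [60, 0, 0, 0.12, 0],
    [60, 0, 0, 0.22, 0],
    [50, 0, 0, 0.244, 0],
    [10, 0, 0, 0.244, 0],
    [10, 0, 0, 0.244, 0],
  ],
)

```text
time: 3.42
tool_pos: [465.2, -12.6, 234.9]
tcp_rot: [3.14, 0.001, 2.009]
contact_force: [0.3, 0.3, -0.0]
grip_width: 34.5
finger_force: 0.0
```

>>> shift_gripper(
  deltas=[
    [10, 0, 0, 0, 0],
    [10, 0, 0, 0, 0],
    [10, 0, 0, 0, 0],
    [10, 0, 0, 0, 0],
  ],
)

```text
time: 3.92
tool_pos: [463.5, -13.2, 234.2]
tcp_rot: [-3.138, -0.0, 2.01]
contact_force: [-8.3, -7.5, 9.2]
grip_width: 17.6
finger_force: 30.0
```

```bash
python3 -c "
from plant import bot, eyes, close_job;print(bot.get_obs())"
```

```text
{'time': 3.925, 'joint_positions': array([-0.19328001,  0.45835532,  1.90330071, -0.00280923,  0.78319302,
       -0.63033139]), 'dq': array([-1.29370190e-03, -1.70097958e-05,  1.67340185e-04, -3.57544704e-04,
        6.62693834e-04,  9.34887332e-04]), 'tau': array([  3.12081791, -38.07603121, -18.3760196 ,   1.81071382,
        -1.95604138,   0.05390811]), 'tool_pos': array([463.51680484, -13.15436593, 234.19068687]), 'tcp_rot': array([-3.13779603e+00, -3.24602048e-04,  2.00984112e+00]), 'contact_force': array([-8.29352769, -7.52762338,  9.21894906]), 'moment': array([-1.16150168,  1.34962942,  0.05503069]), 'finger_force': 29.998917281627655, 'grip_width': 17.640128198985852}
```

Scaled: -18 mm is -0.072, -1.5 mm is -0.006.

>>> shift_gripper(
  deltas=[
    [10, 0, -0.006, -0.002, 0],
    [10, -0.016, -0.006, -0.002, 0],
    [10, -0.036, -0.006, -0.002, 0],
    [10, -0.056, -0.006, -0.002, 0],
    [10, -0.072, -0.006, -0.002, 0],
  ],
)

```text
time: 4.55
tool_pos: [469.9, -27.9, 234.3]
tcp_rot: [-3.14, -0.005, 2.009]
contact_force: [-4.6, 11.8, 5.9]
grip_width: 17.8
finger_force: 30.0
```

Create f.py:
```python
from plant import bot, eyes, close_job
from h import *
np.set_printoptions(precision=2,suppress=True)
a=np.radians(115.2);y=np.array([np.cos(a),np.sin(a),0]);x=np.array([y[1],-y[0],0])
o=bot.get_obs();F=o["contact_force"];O=np.array([509.5,-110.2,0])
print("F vise",F@x,F@y,F[2],"pos vise",x@(o["tool_pos"]-O),y@(o["tool_pos"]-O),o["tool_pos"][2],"M",o["moment"],o["tcp_rot"],o["grip_width"])
```

```bash
python3 f.py
```

```text
F vise 0.8922670643548868 12.639239062125121 5.852573267101973 pos vise -0.7510566943268753 91.34051744180194 234.25991547723564 M [1.66 0.84 0.09] [-3.14 -0.    2.01] 17.759603869933493
```

Scaled: -6 mm is -0.024, -4 mm is -0.016.

>>> shift_gripper(
  deltas=[
    [10, -0.008, 0, -0.0012, 0],
    [10, -0.016, 0, -0.0012, 0],
    [10, -0.024, 0, -0.0012, 0],
    [10, -0.024, 0, -0.0012, 0],
  ],
)

```text
time: 5.05
tool_pos: [472.3, -32.9, 234.3]
tcp_rot: [-3.14, -0.006, 2.009]
contact_force: [-3.8, 13.5, 3.0]
grip_width: 17.6
finger_force: 30.0
```

```bash
python3 f.py
```

```text
F vise 2.327040296785519 13.810949752669417 3.010275771658828 pos vise -0.7093512471318638 85.74678167334427 234.27229836638767 M [1.92 0.72 0.15] [-3.14 -0.01  2.01] 17.611035768947502
```

>>> shift_gripper(
  deltas=[
    [10, -0.006, 0, 0, 0],
    [10, -0.012, 0, 0, 0],
    [10, -0.016, 0, 0, 0],
    [10, -0.016, 0, 0, 0],
  ],
)

```text
time: 5.55
tool_pos: [474.0, -36.3, 234.3]
tcp_rot: [-3.14, -0.006, 2.009]
contact_force: [-4.4, 14.4, 3.8]
grip_width: 18.2
finger_force: 30.0
```

```bash
python3 f.py
```

```text
F vise 2.1600102295026846 14.90635049351263 3.7841195106306738 pos vise -0.7166276322938253 81.96719501239319 234.28193004072307 M [2.12 0.75 0.13] [-3.14 -0.01  2.01] 18.16845810870079
```

>>> shift_gripper(
  deltas=[
    [10, -0.006, 0, 0, 0],
    [10, -0.012, 0, 0, 0],
    [10, -0.012, 0, 0, 0],
    [10, -0.012, 0, 0, 0],
  ],
)

```text
time: 6.05
tool_pos: [474.8, -38.0, 234.3]
tcp_rot: [-3.139, -0.009, 2.008]
contact_force: [-5.4, 21.3, 6.5]
grip_width: 17.7
finger_force: 30.0
```

```bash
python3 f.py
```

```text
F vise 4.21276793439541 21.548947697328902 6.509896060583869 pos vise -0.6853971941840125 80.07255287624093 234.27177784289063 M [3.34 0.89 0.04] [-3.14 -0.01  2.01] 17.651142170664905
```

>>> shift_gripper(
  deltas=[
    [10, -0.006, 0, 0, 0],
    [10, -0.012, 0, 0, 0],
    [10, -0.012, 0, 0, 0],
    [10, -0.012, 0, 0, 0],
  ],
)

```text
time: 6.55
tool_pos: [475.3, -39.1, 234.2]
tcp_rot: [-3.139, -0.013, 2.008]
contact_force: [-7.9, 32.6, 11.7]
grip_width: 17.9
finger_force: 30.0
```

```bash
python3 f.py
```

```text
F vise 6.766600220454944 32.84301960215097 11.730960718130957 pos vise -0.6117526722801984 78.9124584577737 234.22594831619784 M [5.35 1.1  0.06] [-3.14 -0.01  2.01] 17.948843379963083
```

Scaled: 5 mm is 0.02, 2.5 mm is 0.01.

>>> shift_gripper(
  deltas=[
    [10, 0.01, 0, 0, 0],
    [10, 0.02, 0, 0, 0],
    [10, 0.02, 0, 0, 0],
  ],
)

```text
time: 6.92
tool_pos: [474.6, -37.7, 234.2]
tcp_rot: [-3.14, -0.005, 2.009]
contact_force: [-3.6, 8.2, 2.9]
grip_width: 17.8
finger_force: 30.0
```

```bash
python3 f.py
```

```text
F vise 0.2587071614356803 8.912852975283105 2.9400469437438876 pos vise -0.7319192389191246 80.44407927504479 234.22722271970056 M [1.76 0.63 0.02] [-3.14 -0.    2.01] 17.785818573673506
```

>>> shift_gripper(
  deltas=[
    [60, 0, 0, 0, 0],
    [60, 0, 0, 0, 0],
    [60, 0, 0, 0, 0],
    [60, 0, 0, -0.16, 0],
    [60, 0, 0, -0.36, 0],
  ],
)

```text
time: 7.55
tool_pos: [475.5, -39.6, 324.9]
tcp_rot: [-3.14, -0.002, 2.008]
contact_force: [0.9, -0.3, -0.5]
grip_width: 59.0
finger_force: 0.0
```

>>> shift_gripper(
  deltas=[
    [92, -0.08, 0, -0.24, 0],
    [92, -0.32, 0, -0.32, 0],
    [92, -0.5, 0, -0.32, 0],
    [92, -0.5, 0, -0.32, 0],
  ],
)

```text
time: 8.05
tool_pos: [529.2, -155.4, 404.3]
tcp_rot: [3.141, 0.001, 2.005]
contact_force: [-0.2, 0.4, -0.9]
grip_width: 90.9
finger_force: 0.0
```

Run:
```python
from plant import bot, eyes, close_job
import cv2,pickle
c=eyes.capture("wrist");pickle.dump((c,bot.get_obs()),open("c3.pkl","wb"));cv2.imwrite("pics/w3.png",cv2.resize(c["color"][:290,200:440],(660,798//1))[:600,:,::-1] if 0 else cv2.resize(c["color"][0:270,230:430],None,fx=2.2,fy=2.2)[:,:,::-1])
```

```bash
python3 f.py
```

```text
F vise -0.16379914542808388 0.6330275350018666 0.09802526365009218 pos vise -1.209230323707511 -47.59775302796916 403.94512742864003 M [-0.07  0.06 -0.02] [-3.14 -0.    2.01] 91.01729894899391
```

View pics/w3.png

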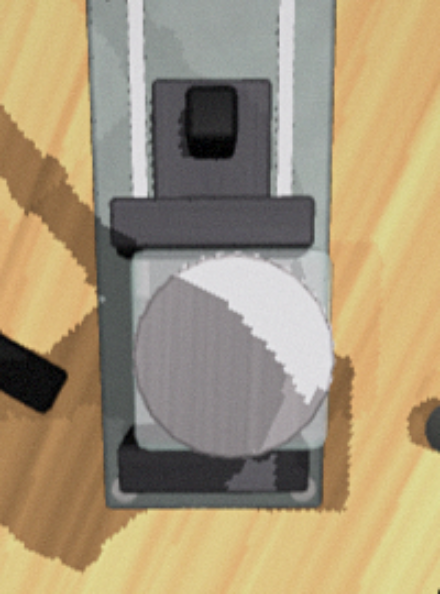

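The jar now looks square and the jaw plate sits right against it. The cap centre is at crop (233,356), which is pixel (336,162). The post top centre is at crop (211,110), which is pixel (326,50).

Run:
```python
from h import *;import pickle
np.set_printoptions(precision=1,suppress=True)
c,o=pickle.load(open("c3.pkl","rb"));k=lambda u,v:(230+u/2.2,v/2.2)
a=np.radians(115.2);y=np.array([np.cos(a),np.sin(a),0]);x=np.array([y[1],-y[0],0]);O=np.array([509.5,-110.2,0])
for n,u,v,z in[("cap",233,356,129),("post",211,111,78),("jar top L far",134,250,96),("jar R far",328,252,96),("jar L near",134,449,96),("jar R near",326,452,96),("plate top front L",112,244,63),("plate front R",312,246,63),("fixed top near L",120,492,63),("fixed near R",308,490,63)]:
    X=onz(c,*k(u,v),z);print(n,X,x@(X-O),y@(X-O))
C=onz(c,*k(233,356),129);print(rel(o,[C[0],C[1],116]))
```

```text
cap [ 514.3 -106.3  129. ] 6.014068722184818 1.4732988392210455
post [474.7 -37.1  78. ] -0.3370009780044278 80.93709719469024
jar top L far [471.  -90.1  96. ] -26.32933696969152 34.58128334757125
jar R far [530.1 -63.3  96. ] 38.60549791154099 33.622780974057555
jar L near [ 497.9 -151.9   96. ] -28.22512560084691 -32.77039197249974
jar R near [ 560.2 -124.1   96. ] 39.89755579225197 -34.18819657979562
plate top front L [459.1 -91.   63. ] -37.42246952124294 38.80087736518878
plate front R [527.  -60.3  63. ] 37.041475748166825 37.72503973654682
fixed top near L [ 499.3 -176.7   63. ] -37.50116396119259 -55.80659391655152
fixed near R [ 567.2 -144.2   63. ] 37.74661937371548 -55.36391047395463
[ 48.9   7.1 129. ]
```

Run:
```python
from h import *;import pickle
np.set_printoptions(precision=1,suppress=True)
c,o=pickle.load(open("c3.pkl","rb"))
a=np.radians(115.2);y=np.array([np.cos(a),np.sin(a),0]);x=np.array([y[1],-y[0],0]);O=np.array([509.5,-110.2,0])
for X in(-30,25):
  for n,Y,z in[("back top",55,63),("front top",35,63),("front z40",35,40),("jar top far",35,96),("fix far",-35,63),("fix near",-55,63)]:print(X,n,proj(c,O+X*x+Y*y+[0,0,z]))
g=c["color"].astype(int).sum(2)//3
print(g[86:122,288:294].mean(1).astype(int));print(g[86:122,350:356].mean(1).astype(int))
```

```text
-30 back top [289.4  89.8]
-30 front top [290.1 115.7]
-30 front z40 [292.6 117.3]
-30 jar top far [285.9 113.1]
-30 fix far [292.4 200.2]
-30 fix near [293.  222.7]
25 back top [357.4  89.5]
25 front top [357.1 115.4]
25 front z40 [355.  116.9]
25 jar top far [360.7 112.7]
25 fix far [355.9 199.9]
25 fix near [355.5 222.4]
[185 196 198 151  63  75  88  86  82  83  83  85  85  82  86  84  84  83
  85  85  84  80  66  57  51  35  19  12  30  58  72  95 130 144 148 146]
[113 118 104  79  69  80  85  83  81  81  85  83  85  86  84  85  85  89
  91  90  90  89  91  88  69  42  53  97 127 135 132 146 173 184 199 219]
```

The plate's back edge is at row 89.5, exactly where a closed jaw would put it, so the jaw is home. Next is the cap.

Scaled: 90 mm is 0.36, 6.7 mm is 0.0268.

>>> shift_gripper(
  deltas=[
    [84, 0.196, 0.0268, 0, 0],
    [84, 0.196, 0.0268, 0.2, 0],
    [84, 0.196, 0.0268, 0.36, 0],
    [84, 0.196, 0.0268, 0.36, 0],
  ],
)

```text
time: 8.6
tool_pos: [512.7, -104.0, 312.2]
tcp_rot: [-3.137, -0.005, 2.01]
contact_force: [-0.4, -0.4, 0.0]
grip_width: 84.4
finger_force: 0.0
```

```bash
python3 -c "
from plant import bot, eyes, close_job
from h import *
o=bot.get_obs();print(rel(o,[514.0,-106.4,121]),o['joint_positions'])
c=eyes.capture('scene');cv2.imwrite('pics/s4.png',cv2.resize(c['color'][150:270,210:370],(800,600))[:,:,::-1])"
```

```text
[-3.74511338  1.07687825 32.16315513] [-3.46774210e-01  4.34041831e-01  1.65980024e+00  3.80306076e-04
  1.05482594e+00 -7.86099471e-01]
```

View pics/s4.png

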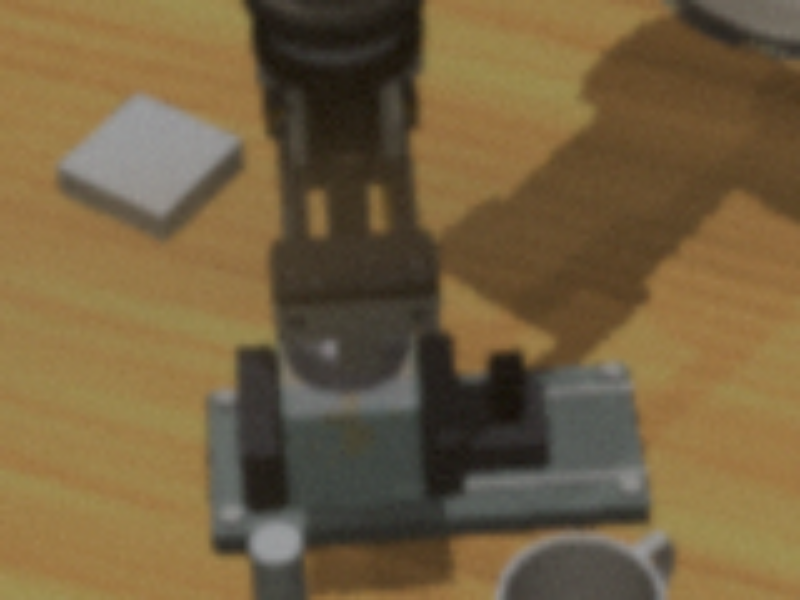

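The scene crop shows the jar held between both jaws and the gripper directly above the cap. I'll let the arm settle, then descend.

>>> shift_gripper(
  deltas=[
    [84, 0, 0, 0, 0],
    [84, 0, 0, 0, 0],
  ],
)

```text
time: 8.9
tool_pos: [514.3, -105.5, 316.1]
tcp_rot: [3.139, 0.002, 2.009]
contact_force: [-0.4, 0.4, -0.4]
grip_width: 83.5
finger_force: 0.0
```

```bash
python3 -c "
from plant import bot, eyes, close_job
from h import *
o=bot.get_obs();print(rel(o,[514.0,-106.4,121]),o['dq'])"
```

```text
[-0.30912014 -1.12235832 36.13843983] [-0.00148788  0.0047439   0.0079497   0.00053979 -0.0018017  -0.00072141]
```

Scaled: 35 mm is 0.14, 28 mm is 0.112.

>>> shift_gripper(
  deltas=[
    [78, 0, -0.002, 0.06, 0],
    [74, 0, -0.002, 0.112, 0],
    [70, 0, -0.002, 0.14, 0],
    [67, 0, -0.002, 0.14, 0],
    [64, 0, -0.002, 0.14, 0],
  ],
)

```text
time: 9.52
tool_pos: [513.7, -105.7, 279.6]
tcp_rot: [3.141, 0.0, 2.009]
contact_force: [0.0, -0.2, -0.1]
grip_width: 64.3
finger_force: 0.0
```

```bash
python3 f.py
```

```text
F vise -0.04290010467843081 -0.1774182085866952 -0.07921654318754942 pos vise 5.690467103448659 2.3342212965289977 279.6143000355078 M [-0.06  0.05 -0.03] [3.14 0.   2.01] 64.32086527206819
```

>>> shift_gripper(
  deltas=[
    [50, 0, 0, 0, 0],
    [50, 0, 0, 0, 0],
    [50, 0, 0, 0, 0],
  ],
)

```text
time: 9.9
tool_pos: [513.5, -105.7, 279.8]
tcp_rot: [3.141, 0.0, 2.009]
contact_force: [-1.2, -0.8, 1.6]
grip_width: 61.6
finger_force: 30.0
```

```bash
python3 f.py
```

```text
F vise -1.4390466207955126 -0.21420420859386008 1.5920367948366299 pos vise 5.507313886983774 2.3464752248886813 279.78930630665366 M [-0.29  0.24 -0.02] [3.14 0.   2.01] 61.58701816635709
```

Scaled: -0.18 rad is -0.2292.

>>> shift_gripper(
  deltas=[
    [50, 0, 0, 0, -0.1019],
    [50, 0, 0, 0, -0.2292],
    [50, 0, 0, 0, -0.382],
    [50, 0, 0, 0, -0.5348],
    [50, 0, 0, 0, -0.6366],
  ],
)

```text
time: 10.52
tool_pos: [513.5, -105.6, 279.8]
tcp_rot: [3.141, 0.0, 2.511]
contact_force: [-1.9, -0.8, 2.8]
grip_width: 61.8
finger_force: 30.0
```

```bash
python3 f.py
```

```text
F vise -2.0840083855755434 0.12689755424151344 2.780431298679952 pos vise 5.531072882389324 2.4486074741121557 279.8217943392967 M [-0.07  0.28 -0.32] [3.14 0.   2.51] 61.765646943433424
```

>>> shift_gripper(
  deltas=[
    [50, 0, 0, 0, -0.1273],
    [50, 0, 0, 0, -0.2546],
    [50, 0, 0, 0, -0.382],
    [50, 0, 0, 0, -0.5093],
    [50, 0, 0, 0, -0.5093],
  ],
)

```text
time: 11.15
tool_pos: [513.2, -105.7, 280.0]
tcp_rot: [-3.141, -0.001, 2.91]
contact_force: [-3.7, -1.4, 5.8]
grip_width: 61.5
finger_force: 30.0
```

```bash
python3 f.py
```

```text
F vise -3.9758182913371214 0.31140975818380173 5.838590976322383 pos vise 5.239826430801737 2.5510118124642718 279.98323773672195 M [-0.11  0.59  0.25] [-3.14 -0.    2.91] 61.483483582508725
```

Scaled: -0.1 rad is -0.1273.

>>> shift_gripper(
  deltas=[
    [50, 0, 0, 0, -0.0637],
    [50, 0, 0, 0, -0.1273],
    [50, 0, 0, 0, -0.1273],
  ],
)

```text
time: 11.52
tool_pos: [513.2, -105.7, 280.1]
tcp_rot: [-3.141, -0.001, 3.009]
contact_force: [-4.1, -1.0, 5.8]
grip_width: 61.8
finger_force: 30.0
```

```bash
python3 f.py
```

```text
F vise -4.114916282809753 0.8744191007230846 5.800634313672403 pos vise 5.225802279565713 2.5210662210503507 280.1215944168893 M [-0.09  0.74  0.05] [-3.14 -0.    3.01] 61.753805092748415
```

>>> shift_gripper(
  deltas=[
    [50, 0, 0, 0, -0.0637],
    [50, 0, 0, 0, -0.0637],
  ],
)

```text
time: 11.78
tool_pos: [513.1, -105.7, 280.2]
tcp_rot: [-3.141, -0.001, 3.059]
contact_force: [-4.7, -0.8, 7.2]
grip_width: 61.8
finger_force: 30.0
```

```bash
python3 f.py
```

```text
F vise -4.607326774564905 1.2665955303287506 7.239472567108628 pos vise 5.207376461477179 2.53151233868581 280.2090193014561 M [-0.05  0.71  0.06] [-3.14 -0.    3.06] 61.77427569266456
```

>>> shift_gripper(
  deltas=[
    [50, 0, 0, 0, -0.0637],
    [50, 0, 0, 0, -0.0637],
  ],
)

```text
time: 12.02
tool_pos: [513.1, -105.7, 280.4]
tcp_rot: [-3.141, -0.001, 3.109]
contact_force: [-5.1, -0.6, 8.7]
grip_width: 61.9
finger_force: 30.0
```

```bash
python3 f.py
```

```text
F vise -4.852704864528683 1.6612796991928083 8.673233303476833 pos vise 5.199028744381976 2.553781118259206 280.3614557212384 M [-0.05  0.87  0.01] [-3.14 -0.    3.11] 61.85890475896091
```

Scaled: -0.05 rad is -0.0637.

>>> shift_gripper(
  deltas=[
    [50, 0, 0, 0, -0.0637],
    [50, 0, 0, 0, -0.0637],
  ],
)

```text
time: 12.28
tool_pos: [513.1, -105.7, 280.6]
tcp_rot: [-3.141, -0.0, -3.124]
contact_force: [-6.4, -0.6, 9.8]
grip_width: 62.0
finger_force: 30.0
```

```bash
python3 f.py
```

```text
F vise -6.008346129301851 2.1932793402404487 9.810396888180929 pos vise 5.199833243715798 2.5666942904970917 280.57840266315424 M [-0.03  0.94 -0.02] [-3.14 -0.   -3.12] 62.02842009506007
```

>>> shift_gripper(
  deltas=[
    [50, 0, 0, -0.004, 0],
    [50, 0, 0, -0.008, 0],
    [50, 0, 0, -0.008, 0],
  ],
)

```text
time: 12.65
tool_pos: [513.4, -105.8, 282.5]
tcp_rot: [-3.141, 0.0, -3.124]
contact_force: [-4.0, -0.8, 9.8]
grip_width: 61.5
finger_force: 30.0
```

```bash
python3 f.py
```

```text
F vise -3.9985475775206925 0.9909800156496633 9.782407261722614 pos vise 5.364277276447646 2.333864815962818 282.53882880216986 M [-0.2   0.91  0.08] [-3.14  0.   -3.12] 61.53654735109988
```

Scaled: -4 mm is -0.016, -2 mm is -0.008.

>>> shift_gripper(
  deltas=[
    [50, 0, 0, -0.008, 0],
    [50, 0, 0, -0.016, 0],
    [50, 0, 0, -0.016, 0],
  ],
)

```text
time: 13.02
tool_pos: [513.6, -106.0, 285.4]
tcp_rot: [-3.141, 0.0, -3.124]
contact_force: [-0.4, -5.6, -0.6]
grip_width: 61.7
finger_force: 30.0
```

```bash
python3 f.py
```

```text
F vise -2.7572952832821955 -4.912872864668304 -0.5648273411398123 pos vise 5.505615425351632 2.0758293394684713 285.44627289870925 M [-0.85  0.2   0.06] [-3.14  0.   -3.12] 61.74826069008833
```

Scaled: -35.3 mm is -0.1412, -25 mm is -0.1.

>>> shift_gripper(
  deltas=[
    [50, 0, -0.0032, -0.008, 0],
    [50, 0, -0.0032, -0.032, 0],
    [50, 0, -0.0032, -0.064, 0],
    [50, 0, -0.0032, -0.1, 0],
    [50, 0, -0.0032, -0.1412, 0],
  ],
)

```text
time: 13.65
tool_pos: [513.6, -106.2, 321.9]
tcp_rot: [3.141, 0.001, -3.124]
contact_force: [-0.7, 0.8, -0.7]
grip_width: 61.7
finger_force: 30.0
```

>>> shift_gripper(
  deltas=[
    [50, 0, 0, 0, 0],
    [50, 0, 0, 0, 0],
    [50, 0, 0, 0, 0],
  ],
)

```text
time: 14.02
tool_pos: [513.4, -106.4, 320.5]
tcp_rot: [3.141, -0.001, -3.124]
contact_force: [-0.3, -0.3, -0.3]
grip_width: 61.8
finger_force: 30.0
```

```bash
python3 f.py
```

Run:
```python
from plant import bot, eyes, close_job
import cv2,numpy as np
im=[cv2.resize(eyes.capture(n)["color"][a:a+120,b:b+100],(400,480)) for n,a,b in(("scene",160,230),("side",215,275))]
cv2.imwrite("pics/f.png",np.hstack(im)[:,:,::-1])
```

```text
F vise -0.38669035169491134 -0.19106671369515604 -0.27322657006371587 pos vise 5.166534529510416 1.8120752466305168 320.4793543834361 M [ 0.05  0.02 -0.01] [ 3.14 -0.   -3.12] 61.825075793326725
```

View pics/f.png

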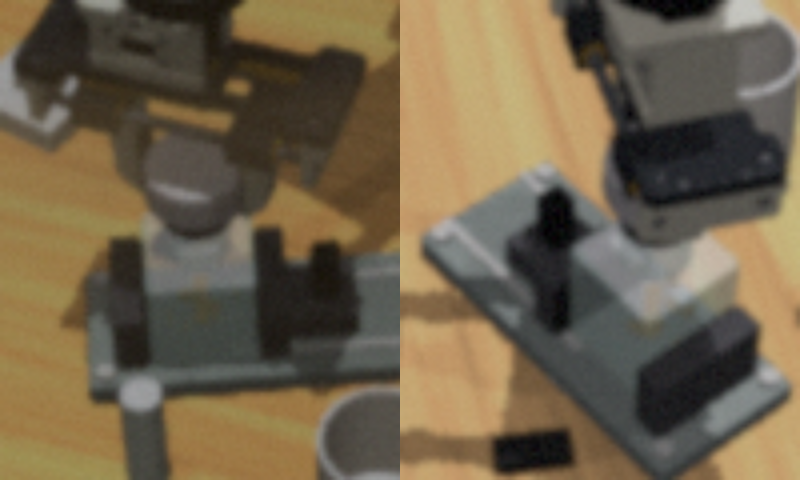

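The cap is held level above the jar's exposed neck, at left crop (195,185), and the jar is still seated between both jaws. Its lower edge is at z ≈ 144 mm, 20 mm above the mouth. I'm handing the job in.

```bash
python3 -c "
from plant import bot, eyes, close_job;print(close_job())"
```

```text
the job is handed in; nothing more can be done
None
```

The job is handed in at about 14 s: the jaw is home on the squared-up jar, the cap was turned about 66° counterclockwise until it let go, and it is held level about 20 mm above the jar's mouth.

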